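# Face the jar to the label reader and lock the reader's leg at its mark

### The job

Get the pantry label reader ready for this spice jar: turn the jar in its dish so that its barred tag faces the reader, and let go of it there. Then push the reader's sprung leg out by its upright grip plate until its pointer is at the marker clip, and, holding it there with the cam lever still open, squeeze the lever fully shut towards the plate. Finish still holding the leg at the mark with the lever shut; never shut the lever away from the mark, and leave the mug, the shaker and the jam jar alone.

Things in the scene. Friction and masses are not known exactly. Their poses are not given: they have to be found in the camera images.
- stand: the reader stand, fixed to the worktop: a grey base plate 110 x 380 mm, 10 mm thick, with an aluminium channel (top 34 mm above the worktop) in which the leg slides. Origin on the worktop; own z up; own +y is the way the leg slides out, towards the dish. The plate reaches from -165 to +215 mm along own y and 55 mm to either side
- dish_centre (a point): centre of the shallow round dish on the base plate at own y = +175 mm of the stand, on the plate's top (10 mm above the worktop); its rim is 4 mm high, 56 mm across inside, 66 mm outside. The reader stands on the -y side of the dish
- jar_centre (a point): centre, half-way up, of the loose spice jar with a green cap (46 mm across, 105 mm high, 0.08 to 0.17 kg) that stands upright in the dish. Axes of the jar: z up, its own -y points to the side that bears the tag; the jar is to be turned until that -y axis points along the stand's own -y, at the reader. It starts 0.55 to 1.3 rad clockwise (seen from above) of that
- jar_tag (a point): middle of the outer face of the flat tag (24 mm wide, 36 mm high, printed with bars) on the jar's side, 25 mm from the jar's axis and 40 mm above its foot; the tag cannot be felt. Axes as the jar's
- reader_window (a point): middle of the dark window of the label reader, a white rounded block (60 wide, 26 deep, 42 mm high, top 87 mm above the worktop) carried on the leg's front end, 66 mm above the worktop; it looks along the stand's own +y at the jar and moves with the leg. With the leg at the mark it stays more than 35 mm clear of the jar
- grip_plate (a point): middle of the leg's black upright grip plate, 80 mm above the worktop: 12 mm thick along the stand's own y, 34 mm wide, free from 43 to 98 mm above the worktop; it moves with the leg. The lever stands on its +y side: one finger goes on the plate's -y face (to push the leg out), the other beyond the lever. The reader block begins 100 mm towards own +y from this point
- lever_tip (a point): outer (+y) face of the steel cam lever near its top, 97 mm above the worktop when shut. The lever is 22 to 26 mm wide across, 8 mm thick, hinged on the leg 47 mm above the worktop and 16 mm in the stand's own +y from the grip plate's middle, and reaches 100 mm above the worktop. Open, it leans away from the plate, its tip about 42 mm before the plate's middle
- lever (a joint): angle of the cam lever: 0 is shut, 0.42 rad fully open (leaning to the stand's own +y); it stays where it is left; shutting takes about 5 N at the tip. Shut, it stands upright beside the plate: plate and lever together are then 26 mm thick (from 6 mm behind the plate's middle to 20 mm before it)
- leg (a joint): how far the leg is out of its channel, in m: 0 is fully in, end stop at 0.115. A return spring (about 4 N when in, 6 N near the mark) always draws it back in; the shut lever does not bear this pull by itself, so the leg must be held
- leg_pointer (a point): tip of the steel pointer that sticks out sideways from the leg at the foot of the grip plate (at the same own y as the plate's middle), 40 mm above the worktop; axes parallel to the stand's
- length_mark (a point): middle of the dark marker clip, 12 mm wide with a thin ridge at its middle, that sits on the channel's outer wall (stiff, not to be moved), 37 mm above the worktop; axes parallel to the stand's. The leg is at the mark when the pointer has the same own y as this point, 45 to 80 mm out from its rest
- mug: bystander: white mug with a handle, 85 x 111 mm, 86 mm high; origin under its middle
- pepper: bystander: painted round shaker, 63 mm across, 80 mm high; origin under its middle
- jam: bystander: jam jar with a green lid, 63 mm across, 104 mm high; origin under its middle

How it is judged:
By the outcome, as a careful person would: the job done as asked, in the order asked, and still so for the second after the job is handed in, while the arm keeps its last pose, push and grip.
It also fails if it takes over 61 s, if anything falls off the work surface, if the arm or the gripper's body presses on something with over 40 N, if the wrist force passes 120 N, or if a joint passes its speed limit or range.

### The arm

A 6-joint arm with a two-finger parallel gripper is mounted at the origin on a cart in front of the work surface, level with it; the furniture and walls round the work are solid. World frame = base frame: x ahead of the robot, y to its left, z up, the work surface at z = 0. Lengths are in m, angles in degrees, forces in N, time in s.
With the tool pointing down it reaches from about 0.375 to 0.9 m from the base axis. Payload 3.1 kg.
Tool frame: the origin (TCP) lies where the fingers leave the gripper's body, on its centre line; the fingertips stand 70 mm ahead of it and the grasp point (between the pads) lies 51 mm ahead of it; z points along the fingers, y is the line along which they close (so a half turn about z gives the same grasp; the last joint's range is limited). The gripper opens to 87 mm and grips with 3 to 60 N. Pads are 19 mm wide; open, the fingers measure 117 mm over their backs; the gripper's body (75 mm by 190 mm) begins 51 mm behind the grasp point.
Start: joints at [59.043, 30.224, 82.088, -0, 67.689, -10.227], TCP at [0.221, 0.585, 0.292] pointing down, gripper open.
Joint ranges: [-176.69, 176.69], [-43.24, 126.21], [12.49, 139.97], [-82, 262], [0, 151.66], [-163.58, 163.58]. Speed limits (degrees/s): [159.86, 159.86, 180, 180, 180, 180].

### API

Orientations are given as a 3x3 rotation matrix whose columns are the frame's x, y, z axes.
In Python, from rig import readout, capture, calibration, bot, look_for gives the robot as it stands. The module is installed in compiled form; this text tells all that it offers.
- The arm moves only by the shell command python3 -m pendant 'ROWS'. ROWS is JSON, a list of rows, each a list of 7 numbers: the shift along the tool's x, y, z normalised to -1 to 1, where 1 is 200 mm, then the turn, a rotation vector about the tool's x, y, z normalised to -1 to 1, where 1 is 180 degrees, then the closure, from -1 (fully open) to 1 (shut). In form: [[dx, dy, dz, ax, ay, az, grip], ...]. A call has 1 to 8 rows; each row is the pose to reach, as a shift and turn from the pose commanded when the call began, along the tool's axes at that moment, turning the shorter way round; what a row does not reach only later rows make up. A row lasts 1/10 s, in which the tool goes at most 50 mm and 8.59 degrees, less where a joint would pass 70% of its speed; a pose out of reach is approached as far as the arm can. A call with a number of a shift or a turn outside -1 to 1 is refused whole. A call with a gripper value outside its range is refused whole. The fingers move at their own pace and stop on an object; the grip force is fixed at half the most. Time passes only in rows, so rows that repeat a pose let the fingers close. It gives the time, the measured TCP pose, the force, the opening and the grip force at its end, in the units of the state.
- readout.read_state(): the state, without advancing time (a new reading comes with each control period).
- capture(name): name is "scene" or "top" or "wrist"; returns (picture, depth): 480x640x3 uint8, red, green, blue; 480x640 float32, m along the optical axis (not along the pixel's ray), 0 where there is no reading.
- calibration(name): a dict with "mtx" (3x3 intrinsics, pixels), "T" (4x4, takes a point from camera to world coordinates); the wrist camera has in their place "mount" (4x4, takes a point from camera to tool coordinates, whose origin is the TCP and whose axes are the flange's). Camera axes: x right, y down, z forward; pixel columns grow to the right and rows downward; lengths in m; the calibration is good to about 2 mm. The wrist camera is an equidistant fisheye: a pixel r from the principal point sees the ray r / f radians off the axis. A picture is of the moment at which its call begins: read the wrist's pose just before it. calibration takes no time and is no camera call.
- bot.hand_in(): hands the job in; it is judged then, once.
Trained networks look in the newest picture that a camera, given by its name, has taken for a name from the list of things; names that differ only in an ending like _2 or _b are one class to them, and where a whole thing is asked for, a point or a joint stands for the part that bears it (a point fixed in the world has none). Each returns a list of dicts, best first, with "conf" (0 to 1); they miss things now and then, are a little off and sometimes report something else, mostly with a low value. They report only what shows in the picture. A call takes as long as a camera call.
- look_for(thing, camera): "extent" ([left, top, right, bottom] in pixels, round what is visible of it).
The state is a dict: "time_s": time; "joint_positions": joint angles; "qvel": joint speeds; "tau": joint torques, N m; "position": TCP position; "tcp_rot": TCP orientation; "force": force on the tool from outside, world axes, zero at the start; "moment": the same for the moment, N m; "opening": opening from 0.0 (shut) to 1.0 (fully open); "grasp_force": force on a finger pad.
Only numpy, scipy, OpenCV 4.12 (cv2) and the standard library are available. Lean on these libraries where they do the work, as an engineer would, in place of code of your own. Each camera call takes 0.05 s, during which the arm holds its last target. There are 200 camera calls.

## Working session

There is one attempt and no reset: what is moved stays moved. The work goes in short steps, Python scripts to look and compute and a shell command to move; the robot and the scene stay as the last step left them, time stands still between calls to the robot, and variables do not carry over. Pictures are saved under pics/ and viewed, at most 10 in all, crops included, and the job is handed in when it is done.

```bash
mkdir -p pics
cat > h.py <<'E'
import numpy as np, cv2
from rig import readout, capture, calibration, bot, look_for
def world(name,d,u,v):
    c=calibration(name);K=c["mtx"];z=d[int(v),int(u)]
    p=np.array([(u-K[0][2])/K[0][0]*z,(v-K[1][2])/K[1][1]*z,z,1]);return (np.array(c["T"])@p)[:3]
def cloud(name,d):
    c=calibration(name);K=np.array(c["mtx"]);v,u=np.mgrid[0:480,0:640]
    P=np.stack([(u-K[0,2])/K[0,0]*d,(v-K[1,2])/K[1,1]*d,d,np.ones_like(d)],-1)@np.array(c["T"]).T
    return P[...,:3]
E
python3 - <<'E'
from h import *
np.set_printoptions(precision=3,suppress=True)
for n in ("scene","top"):
    im,d=capture(n);cv2.imwrite(f"pics/{n}0.png",im[...,::-1]);np.save(f"{n}0.npy",d)
    P=cloud(n,d);print(n,np.array(calibration(n)["T"])[:3,3])
    for t in ("stand","jar_centre","jar_tag","reader_window","grip_plate","lever","leg_pointer","length_mark","mug","pepper","jam"):
        for r in look_for(t,n)[:2]:
            e=r["extent"];u,v=(e[0]+e[2])/2,(e[1]+e[3])/2
            print(t,round(r["conf"],2),np.round(e),P[int(v),int(u)])
E
```

```text
scene [0.288 0.456 0.686]
stand 0.92 [287. 232. 464. 408.] [0.494 0.019 0.01 ]
jar_centre 0.66 [313. 317. 350. 378.] [0.493 0.156 0.101]
jar_tag 0.9 [313. 312. 346. 379.] [0.495 0.157 0.106]
reader_window 0.89 [370. 232. 446. 319.] [ 0.49  -0.083  0.033]
reader_window 0.59 [287. 235. 465. 407.] [0.493 0.02  0.007]
grip_plate 0.76 [372. 231. 442. 319.] [ 0.491 -0.083  0.033]
lever 0.48 [412. 246. 426. 264.] [ 0.481 -0.098  0.083]
leg_pointer 0.64 [372. 231. 441. 321.] [ 0.491 -0.083  0.033]
mug 0.58 [288. 185. 327. 245.] [ 0.702 -0.064  0.086]
mug 0.24 [350. 165. 384. 201.] [ 0.681 -0.245  0.057]
pepper 0.64 [351. 166. 379. 200.] [ 0.681 -0.242  0.056]
jam 0.86 [199. 222. 239. 278.] [0.774 0.102 0.085]
jam 0.68 [413. 284. 419. 295.] [ 0.461 -0.065  0.031]
top [ 0.433 -0.028  1.147]
stand 0.9 [214. 286. 420. 362.] [ 0.489 -0.009  0.084]
jar_centre 0.75 [215. 299. 251. 332.] [0.504 0.135 0.116]
jar_centre 0.74 [433. 201. 463. 235.] [ 0.678 -0.252  0.08 ]
jar_tag 0.93 [216. 299. 251. 331.] [0.506 0.134 0.114]
grip_plate 0.82 [307. 305. 411. 344.] [ 0.49  -0.087  0.033]
grip_plate 0.34 [333. 170. 394. 220.] [ 0.743 -0.102  0.011]
lever 0.55 [366. 318. 382. 336.] [ 0.483 -0.112  0.068]
leg_pointer 0.69 [310. 303. 409. 340.] [ 0.496 -0.087  0.033]
mug 0.9 [334. 172. 394. 219.] [ 0.744 -0.105  0.006]
pepper 0.7 [432. 202. 466. 233.] [ 0.681 -0.253  0.076]
pepper 0.23 [307. 304. 412. 342.] [ 0.494 -0.087  0.03 ]
jam 0.73 [244. 149. 279. 182.] [ 0.433 -0.028  1.147]
```

Run:
```python
import cv2,numpy as np
s=cv2.imread("pics/scene0.png")[225:415,280:470];t=cv2.imread("pics/top0.png")[275:370,205:425]
s=cv2.resize(s,None,fx=3,fy=3,interpolation=2);t=cv2.resize(t,None,fx=3.6,fy=3.6,interpolation=2)
cv2.imwrite("pics/a.png",s);cv2.imwrite("pics/b.png",t)
from h import *
np.set_printoptions(precision=4,suppress=True)
# plate fit from both cams
A=[]
for n in ("scene","top"):
    P=cloud(n,np.load(n+"0.npy"))
    m=(abs(P[...,2]-.010)<.004)&(abs(P[...,0]-.5)<.12)&(P[...,1]>-.22)&(P[...,1]<.25)
    m=cv2.morphologyEx(m.astype(np.uint8),cv2.MORPH_OPEN,np.ones((3,3)))>0
    print(n,m.sum(),cv2.minAreaRect(P[m][:,:2].astype(np.float32)),np.median(P[m][:,2]))
    m=(P[...,2]>.095)&(P[...,1]>.1)&(P[...,1]<.25)&(abs(P[...,0]-.5)<.1)&(P[...,2]<.14)
    print("jar top",cv2.minEnclosingCircle(P[m][:,:2].astype(np.float32)),P[m].mean(0),P[m][:,2].max())
```

```text
scene 6845 ((0.49431273341178894, -0.007540464401245117), (0.3803311884403229, 0.11056571453809738), 84.17499542236328) 0.00939663100285304
jar top ((0.5087589621543884, 0.1397281289100647), 0.0237897876650095) [0.5052 0.1436 0.1118] 0.11737549973016137
top 6876 ((0.4953271746635437, -0.007327228784561157), (0.37965044379234314, 0.1100262999534607), 84.13053131103516) 0.010116350271216379
jar top ((0.508790910243988, 0.13967037200927734), 0.022772841155529022) [0.5083 0.1385 0.1147] 0.12202756867517328
```

View pics/a.png

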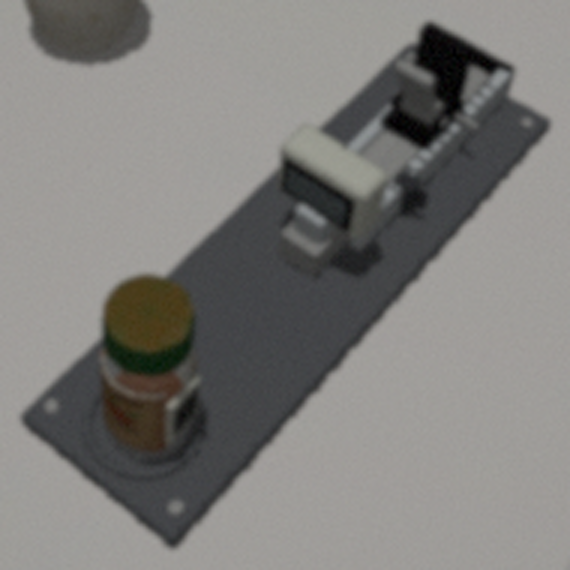

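View pics/b.png

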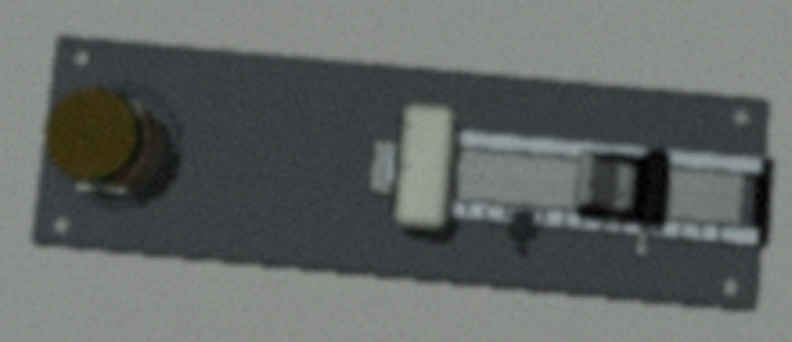

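Run:
```python
from h import *
np.set_printoptions(precision=4,suppress=True)
c=calibration("wrist");print(c);s=readout.read_state();print(s)
im,d=capture("wrist");cv2.imwrite("pics/w0.png",im[...,::-1])
for t in ("jar_tag","stand","grip_plate"):print(t,look_for(t,"wrist")[:2])
```

```text
{'mtx': array([[371.6483,   0.    , 319.2661],
       [  0.    , 371.6483, 236.3155],
       [  0.    ,   0.    ,   1.    ]]), 'mount': array([[-0.0005, -0.964 , -0.266 ,  0.0724],
       [ 1.    , -0.0002, -0.0012, -0.0001],
       [ 0.0011, -0.266 ,  0.964 , -0.0932],
       [ 0.    ,  0.    ,  0.    ,  1.    ]])}
{'time_s': 1.2, 'joint_positions': array([ 59.0429,  30.2199,  82.0876,  -0.001 ,  67.6872, -10.2281]), 'qvel': array([-0.0128, -0.0359, -0.0975, -0.0473, -0.0337,  0.0518]), 'tau': array([ -0.0012, -44.0034, -17.6981,   0.0633,   0.0505,  -0.    ]), 'position': array([0.2212, 0.5845, 0.2923]), 'tcp_rot': array([[-0.9353,  0.3539,  0.0001],
       [ 0.3539,  0.9353,  0.0001],
       [-0.    ,  0.0001, -1.    ]]), 'force': array([ 0.2323, -0.0535, -0.2433]), 'moment': array([-0.049 , -0.0285, -0.0381]), 'grasp_force': 0.0, 'opening': 0.9967715638335484}
jar_tag []
stand [{'extent': [11.3, 472.9, 19.3, 480.0], 'conf': 0.58}]
grip_plate []
```

View pics/w0.png

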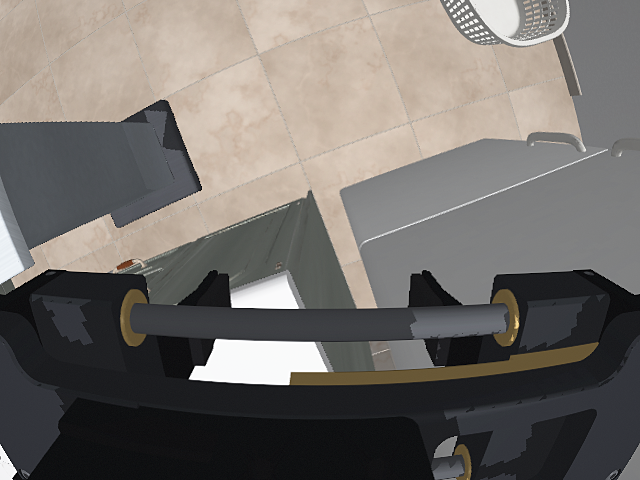

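```bash
cat >> h.py <<'E'
from scipy.spatial.transform import Rotation as Ro
def yawR(a):
    a=np.radians(a);c,s=np.cos(a),np.sin(a);return np.array([[c,s,0],[s,-c,0],[0,0,-1]])
def go(p,a):
    "normalised tool-frame delta to TCP p with tool down, tool-x yaw a (deg)"
    s=readout.read_state();R=s["tcp_rot"]
    print("d",np.round(R.T@(np.array(p)-s["position"])/.2,3),"r",np.round(Ro.from_matrix(R.T@yawR(a)).as_rotvec()/np.pi,4))
def wray(u,v):
    c=calibration("wrist");K=c["mtx"];x,y=u-K[0,2],v-K[1,2];r=np.hypot(x,y);t=r/K[0,0]
    return np.array([x/r*np.sin(t),y/r*np.sin(t),np.cos(t)])
def wpose():
    s=readout.read_state();T=np.eye(4);T[:3,:3]=s["tcp_rot"];T[:3,3]=s["position"];return T@calibration("wrist")["mount"]
def wplane(T,u,v,z):
    d=T[:3,:3]@wray(u,v);o=T[:3,3];return o+d*(z-o[2])/d[2]
E
python3 -c "
from h import *
go([.45,-.01,.22],159.3)"
```

```text
d [-2.122 -2.375  0.361] r [ 0.      0.     -0.0002]
```

```bash
R='[-0.707,-0.792,0.12,0,0,0,-1]'; python3 -m pendant '[[-0.707,-0.792,0.12,0,0,0,-1],[-0.707,-0.792,0.12,0,0,0,-1],[-0.707,-0.792,0.12,0,0,0,-1],[-0.707,-0.792,0.12,0,0,0,-1],[-0.707,-0.792,0.12,0,0,0,-1]]' && python3 -m pendant '[[-0.707,-0.792,0.12,0,0,0,-1],[-0.707,-0.792,0.12,0,0,0,-1],[-0.707,-0.792,0.12,0,0,0,-1],[-0.707,-0.792,0.12,0,0,0,-1],[-0.707,-0.792,0.12,0,0,0,-1]]' && python3 -m pendant '[[-0.707,-0.792,0.12,0,0,0,-1],[-0.707,-0.792,0.12,0,0,0,-1],[-0.707,-0.792,0.12,0,0,0,-1],[-0.707,-0.792,0.12,0,0,0,-1],[-0.707,-0.792,0.12,0,0,0,-1],[-0.707,-0.792,0.12,0,0,0,-1],[-0.707,-0.792,0.12,0,0,0,-1]]'
python3 - <<'E'
from h import *
im,d=capture("wrist");cv2.imwrite("pics/w1.png",im[...,::-1])
for t in ("jar_tag","length_mark","leg_pointer","lever","grip_plate"):print(t,look_for(t,"wrist")[:2])
E
```

```text
time_s: 1.9
position: [0.2975, 0.3825, 0.2677]
tcp_rot: [[-0.934, 0.357, -0.002], [0.357, 0.934, -0.003], [0.001, -0.004, -1.0]]
force: [-0.5, 0.1, 0.5]
opening: 0.996
grasp_force: 0.0
time_s: 2.4
position: [0.3756, 0.1853, 0.2442]
tcp_rot: [[-0.934, 0.358, 0.001], [0.358, 0.934, -0.0], [-0.001, 0.0, -1.0]]
force: [-0.5, 1.0, 0.6]
opening: 1.001
grasp_force: 0.0
time_s: 3.1
position: [0.4491, -0.0091, 0.2202]
tcp_rot: [[-0.935, 0.354, -0.001], [0.354, 0.935, 0.001], [0.002, 0.0, -1.0]]
force: [-0.4, 0.9, -1.2]
opening: 1.004
grasp_force: 0.0
jar_tag [{'extent': [476.0, 208.3, 583.7, 273.8], 'conf': 0.74}]
length_mark [{'extent': [249.0, 258.2, 264.6, 286.2], 'conf': 0.72}]
leg_pointer [{'extent': [187.4, 257.6, 361.4, 360.8], 'conf': 0.94}]
lever [{'extent': [215.6, 339.5, 231.6, 359.2], 'conf': 0.81}]
grip_plate [{'extent': [182.8, 259.5, 361.4, 359.4], 'conf': 0.74}]
```

View pics/w1.png

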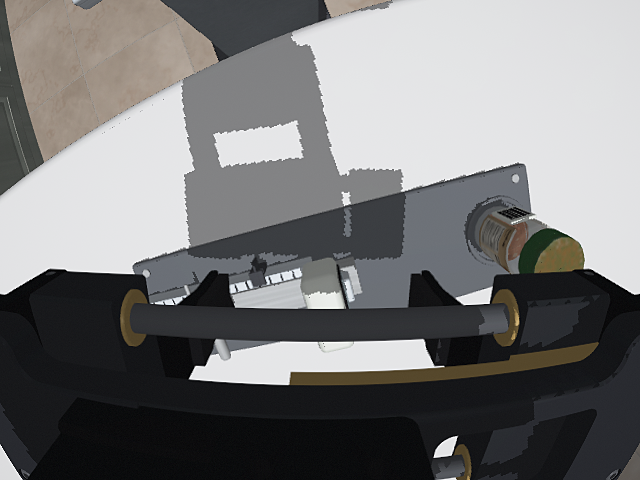

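Run:
```python
from h import *
im=cv2.imread("pics/w1.png");cv2.imwrite("pics/c.png",cv2.resize(im[190:270,470:560],None,fx=7,fy=7,interpolation=2))
T=wpose()
c=np.array([.510,.1410])
def proj(p):
    q=np.linalg.inv(T)@np.r_[p,1];K=calibration("wrist");f=K["mtx"][0,0];r=np.hypot(q[0],q[1]);t=np.arctan2(r,q[2])
    return K["mtx"][0,2]+f*t*q[0]/r,K["mtx"][1,2]+f*t*q[1]/r
print("cap",(np.array(proj([*c,.115]))-[470,190])*7)
for a in (150,165,180,195,210):
    n=np.array([np.cos(np.radians(a)),np.sin(np.radians(a))]);t=np.array([-n[1],n[0]])
    print(a,[tuple(np.round((np.array(proj([*(c+.025*n+s*.012*t),z]))-[470,190])*7).astype(int)) for s in(-1,1) for z in (.032,.068)])
```

```text
cap [640.47410057 542.30933958]
150 [(np.int64(392), np.int64(136)), (np.int64(548), np.int64(202)), (np.int64(234), np.int64(99)), (np.int64(382), np.int64(163))]
165 [(np.int64(352), np.int64(108)), (np.int64(507), np.int64(171)), (np.int64(185), np.int64(122)), (np.int64(328), np.int64(188))]
180 [(np.int64(306), np.int64(94)), (np.int64(458), np.int64(156)), (np.int64(140), np.int64(158)), (np.int64(280), np.int64(229))]
195 [(np.int64(255), np.int64(94)), (np.int64(405), np.int64(157)), (np.int64(104), np.int64(206)), (np.int64(239), np.int64(282))]
210 [(np.int64(205), np.int64(111)), (np.int64(350), np.int64(176)), (np.int64(79), np.int64(261)), (np.int64(211), np.int64(343))]
```

View pics/c.png

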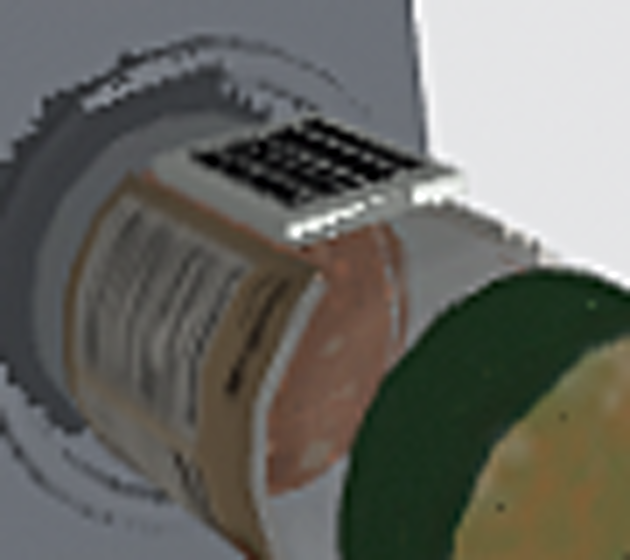

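```bash
cat >> h.py <<'E'
def proj(T,p):
    q=np.linalg.inv(T)@np.r_[p,1];K=calibration("wrist");f=K["mtx"][0,0];r=np.hypot(q[0],q[1]);t=np.arctan2(r,q[2])
    return np.array([K["mtx"][0,2]+f*t*q[0]/r,K["mtx"][1,2]+f*t*q[1]/r])
def corners(T,x,y,a,dz=0):
    n=np.array([np.cos(a),np.sin(a)]);t=np.array([-n[1],n[0]]);c=np.array([x,y])
    return np.array([proj(T,[*(c+.025*n+s*.012*t),z+dz]) for s in(-1,1) for z in (.032,.068)])
E
python3 - <<'E'
from h import *
from scipy.optimize import least_squares as L
T=wpose()
m=np.array([[305,116],[462,172],[152,165],[285,225]])/7+[470,190]
for fz in (0,1):
    r=L(lambda p:(corners(T,p[0],p[1],p[2]/100,p[3]*fz)-m).ravel(),[.51,.141,314,0.],x_scale=[.01,.01,10,.01])
    print(r.x,np.degrees(r.x[2]/100),r.fun*7)
im=cv2.cvtColor(cv2.imread("pics/top0.png"),cv2.COLOR_BGR2GRAY)
P=cloud("top",np.load("top0.npy"))
cap=(P[...,2]>.105)&(P[...,2]<.13)&(P[...,1]>.1)&(P[...,1]<.2);print(P[cap].mean(0))
# tag pixels bright, near jar bottom side
for v in range(322,332):print(v,im[v,222:248])
E
```

```text
[5.11314955e-01 1.39300008e-01 3.05690609e+02 0.00000000e+00] 175.14781724157106 [ 7.22546922 -4.82561605  2.65767633  3.2049234  -7.94991012 -4.99350313
 -1.28652374  5.74776581]
[ 5.15970569e-01  1.44967899e-01  3.06361111e+02 -1.15935727e-02] 175.53198649795553 [ 6.73964548 -3.01681978 -4.48501467  2.39086028 -1.41863445 -3.90209797
 -0.37496057  3.78588386]
[0.52610521 0.13701551 0.11474129]
322 [49 46 49 46 49 52 49 51 52 44 48 47 47 42 35 31 28 28 30 41 44 41 39 34
 31 34]
323 [52 53 49 47 47 44 52 52 45 44 45 40 39 27 25 26 26 27 33 43 42 35 35 35
 35 35]
324 [56 59 53 48 46 48 51 49 43 41 35 30 25 21 24 31 28 34 40 38 34 32 32 32
 30 28]
325 [60 59 54 54 63 70 67 59 46 41 39 33 30 32 37 36 37 39 38 34 34 27 32 30
 28 29]
326 [60 61 60 63 88 98 97 87 71 48 48 47 50 54 54 52 53 50 44 34 33 29 30 29
 23 23]
327 [ 61  61  58  64  87 102 104  97  71  62  45  52  59  69  74  75  85  71
  51  34  34  30  31  26  26  26]
328 [63 58 60 65 70 71 69 61 56 44 38 43 52 58 64 73 84 70 49 39 34 25 27 25
 26 25]
329 [63 61 58 63 61 56 55 52 51 48 37 31 35 38 37 41 49 42 45 38 31 25 28 26
 28 30]
330 [61 65 61 62 58 60 57 57 54 47 50 42 40 41 42 43 41 41 43 40 42 31 29 33
 41 46]
331 [60 61 62 63 62 62 60 58 54 52 53 49 48 44 49 51 48 49 49 46 46 42 37 43
 50 58]
```

```bash
python3 -c "
from h import *
go([.51,.1405,.21],100)"
```

```text
d [-0.021  0.806  0.052] r [ 0.   -0.    0.33]
```

```bash
python3 -m pendant '[[-0.021,0.806,0.052,0,0,0.33,-1],[-0.021,0.806,0.052,0,0,0.33,-1],[-0.021,0.806,0.052,0,0,0.33,-1],[-0.021,0.806,0.052,0,0,0.33,-1],[-0.021,0.806,0.052,0,0,0.33,-1],[-0.021,0.806,0.052,0,0,0.33,-1],[-0.021,0.806,0.052,0,0,0.33,-1],[-0.021,0.806,0.052,0,0,0.33,-1]]'
python3 - <<'E'
from h import *
go([.51,.1405,.148],100)
im,d=capture("wrist");cv2.imwrite("pics/w2.png",im[...,::-1])
print(look_for("jar_centre","wrist")[:2],proj(wpose(),[.51,.1405,.115]))
E
```

```text
time_s: 4.2
position: [0.5102, 0.1402, 0.2099]
tcp_rot: [[-0.169, 0.986, -0.0], [0.986, 0.169, 0.0], [0.0, -0.0, -1.0]]
force: [0.0, -0.9, 0.2]
opening: 0.999
grasp_force: 0.0
d [ 0.002 -0.001  0.309] r [-0.0001 -0.     -0.0014]
[{'extent': [281.5, 201.4, 361.9, 308.5], 'conf': 0.93}, {'extent': [263.5, 359.5, 297.5, 380.6], 'conf': 0.58}] [318.94154703 271.469194  ]
```

View pics/w2.png

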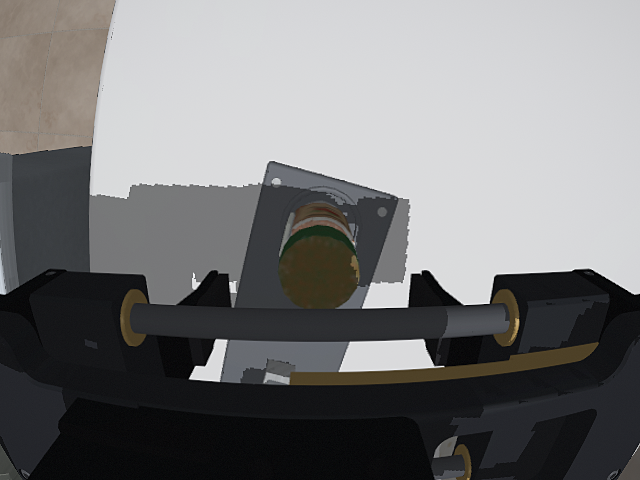

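```bash
python3 -m pendant '[[0,0,0.15,0,0,0,-1],[0,0,0.31,0,0,0,-1],[0,0,0.31,0,0,0,-1],[0,0,0.31,0,0,0,0]]' && python3 -m pendant '[[0,0,0,0,0,0,1],[0,0,0,0,0,0,1],[0,0,0,0,0,0,1],[0,0,0,0,0,0,1],[0,0,0,0,0,0,1],[0,0,0,0,0,0,1],[0,0,0,0,0,0,1],[0,0,0,0,0,0,1]]'
```

```text
time_s: 4.7
position: [0.5104, 0.1394, 0.1478]
tcp_rot: [[-0.172, 0.985, -0.001], [0.985, 0.172, -0.0], [0.0, -0.001, -1.0]]
force: [0.5, 0.4, 0.5]
opening: 0.961
grasp_force: 0.0
time_s: 5.5
position: [0.5107, 0.1392, 0.1482]
tcp_rot: [[-0.172, 0.985, 0.0], [0.985, 0.172, -0.0], [-0.0, 0.0, -1.0]]
force: [-0.4, -0.2, 5.1]
opening: 0.512
grasp_force: 30.0
```

```bash
python3 -m pendant '[[0,0,0,0,0,-0.04,1],[0,0,0,0,0,-0.08,1],[0,0,0,0,0,-0.12,1],[0,0,0,0,0,-0.16,1],[0,0,0,0,0,-0.2,1],[0,0,0,0,0,-0.236,1],[0,0,0,0,0,-0.236,1]]' && python3 -m pendant '[[0,0,0,0,0,-0.04,1],[0,0,0,0,0,-0.08,1],[0,0,0,0,0,-0.12,1],[0,0,0,0,0,-0.16,1],[0,0,0,0,0,-0.2,1],[0,0,0,0,0,-0.236,1],[0,0,0,0,0,-0.236,1],[0,0,0,0,0,-0.236,1]]'
python3 - <<'E'
from h import *
im,d=capture("scene");cv2.imwrite("pics/s1.png",im[...,::-1])
im,d=capture("top");cv2.imwrite("pics/t1.png",im[...,::-1])
for n in ("scene","top"):print(look_for("jar_tag",n)[:2])
E
```

```text
time_s: 6.2
position: [0.512, 0.1393, 0.1482]
tcp_rot: [[-0.791, 0.611, 0.003], [0.611, 0.791, 0.0], [-0.002, 0.002, -1.0]]
force: [2.3, 0.6, 2.6]
opening: 0.509
grasp_force: 30.0
time_s: 7.0
position: [0.5115, 0.1394, 0.1482]
tcp_rot: [[-0.997, -0.08, 0.002], [-0.08, 0.997, 0.0], [-0.002, 0.0, -1.0]]
force: [0.7, 0.3, 3.5]
opening: 0.509
grasp_force: 30.0
[{'extent': [323.3, 315.8, 345.3, 375.8], 'conf': 0.84}]
[]
```

```bash
python3 -m pendant '[[0,0,0,0,0,0,-1],[0,0,0,0,0,0,-1],[0,0,0,0,0,0,-1],[0,0,0,0,0,0,-1],[0,0,0,0,0,0,-1],[0,0,0,0,0,0,-1]]' && python3 -m pendant '[[0,0,-0.15,0,0,0,-1],[0,0,-0.3,0,0,0,-1],[0,0,-0.35,0,0,0,-1],[0,0,-0.35,0,0,0,-1]]'
python3 -c "
from h import *
go([.56,-.04,.21],174.15)"
```

```text
time_s: 7.8
position: [0.5105, 0.1392, 0.1477]
tcp_rot: [[-0.996, -0.084, -0.001], [-0.084, 0.996, -0.0], [0.001, -0.0, -1.0]]
force: [-0.4, -0.1, -0.3]
opening: 0.952
grasp_force: 0.0
time_s: 8.2
position: [0.5115, 0.1393, 0.2192]
tcp_rot: [[-0.996, -0.084, 0.004], [-0.084, 0.996, 0.0], [-0.004, -0.0, -1.0]]
force: [0.6, 0.8, -0.8]
opening: 0.996
grasp_force: 0.0
d [-0.166 -0.914  0.047] r [0.0001 0.0012 0.0594]
```

```bash
python3 -m pendant '[[-0.166,-0.914,0.047,0,0,0.0594,-1],[-0.166,-0.914,0.047,0,0,0.0594,-1],[-0.166,-0.914,0.047,0,0,0.0594,-1],[-0.166,-0.914,0.047,0,0,0.0594,-1],[-0.166,-0.914,0.047,0,0,0.0594,-1],[-0.166,-0.914,0.047,0,0,0.0594,-1],[-0.166,-0.914,0.047,0,0,0.0594,-1]]'
python3 - <<'E'
from h import *
T=wpose();np.save("T3.npy",T)
im,d=capture("wrist");cv2.imwrite("pics/w3.png",im[...,::-1])
for t in ("jar_tag","length_mark","leg_pointer","lever"):print(t,look_for(t,"wrist")[:2])
p=proj(T,[.51,.1153,.05]).astype(int);print(p)
q=proj(T,[.46,-.08,.04]).astype(int);print(q)
a=im[p[1]-50:p[1]+50,p[0]-40:p[0]+60];b=im[q[1]-50:q[1]+50,q[0]-80:q[0]+70]
print(a.shape,b.shape)
cv2.imwrite("pics/d.png",cv2.resize(a,None,fx=6,fy=6,interpolation=2)[...,::-1])
cv2.imwrite("pics/e.png",im[...,::-1])
E
```

```text
time_s: 8.9
position: [0.558, -0.039, 0.2074]
tcp_rot: [[-0.995, 0.101, -0.003], [0.101, 0.995, 0.001], [0.003, 0.001, -1.0]]
force: [0.2, -0.4, 0.1]
opening: 1.001
grasp_force: 0.0
jar_tag [{'extent': [498.6, 133.3, 621.6, 204.8], 'conf': 0.91}]
length_mark [{'extent': [254.1, 99.0, 272.8, 126.3], 'conf': 0.62}]
leg_pointer [{'extent': [129.8, 102.5, 372.8, 199.6], 'conf': 0.84}]
lever [{'extent': [186.0, 129.5, 214.3, 174.6], 'conf': 0.56}, {'extent': [125.4, 101.2, 371.7, 203.8], 'conf': 0.18}]
[520 158]
[247 108]
(100, 100, 3) (100, 150, 3)
```

View pics/d.png

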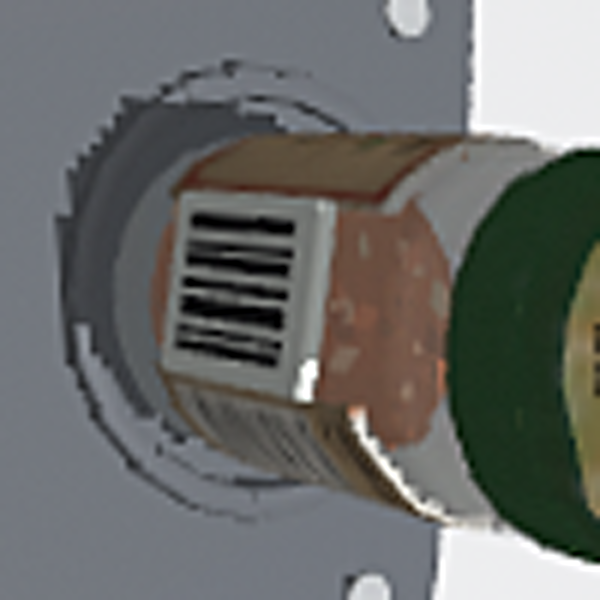

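Run:
```python
from h import *
from scipy.optimize import least_squares as L
T=np.load("T3.npy")
m=np.array([[182,190],[316,202],[165,364],[298,400]])/6+[480,108]
for fz in (0,1):
    r=L(lambda p:(corners(T,p[0],p[1],p[2]/100,p[3]*fz)-m).ravel(),[.51,.141,460,0.],x_scale=[.01,.01,10,.01])
    print(r.x,np.degrees(r.x[2]/100),r.fun*6)
im=cv2.imread("pics/w3.png");cv2.imwrite("pics/e.png",cv2.resize(im[80:215,110:300],None,fx=4,fy=4,interpolation=2))
```

```text
[5.11680320e-01 1.39634225e-01 4.56496247e+02 0.00000000e+00] 261.55308307464026 [-3.95602897 -1.19482279  4.57029256 -4.10836634 -3.57798258  5.23357528
  2.67163441  0.59915482]
[ 5.12426890e-01  1.45011921e-01  4.56704217e+02 -9.11077559e-03] 261.672241180049 [-1.88473469  2.12831738  1.58725372 -0.72694959 -0.66627229  2.61310889
  0.77586795 -3.49446268]
```

View pics/e.png

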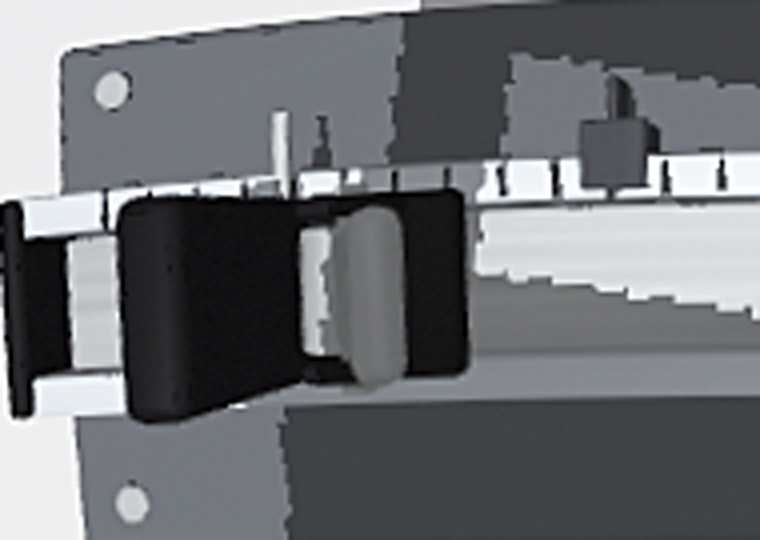

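Run:
```python
from h import *
np.set_printoptions(precision=4,suppress=True)
T=np.load("T3.npy");W=lambda u,v,z,s,o:wplane(T,u/s+o[0],v/s+o[1],z)
a=W(407,15,.010,6,(480,108));b=W(368,590,.010,6,(480,108))
e=W(112,90,.010,4,(110,80));f=W(132,504,.010,4,(110,80))
for p,q in((a,b),(e,f),(e,a),(f,b)):print(p,q,np.degrees(np.arctan2(*(q-p)[1::-1])))
yd=np.array([.102,.995,0])
c=np.array([.4948,-.0074,0])
for n,u,v,z in(("ptr tip",280,115,.04),("ptr",286,180,.04),("clipL",580,150,.040),("clipR",645,150,.040),("ridge",614,90,.037),("ridge2",613,188,.037),("plate top edge",150,205,.098),("lever",375,230,.100)):
    p=W(u,v,z,4,(110,80));print(n,p,"own y",(p-c)@yd+.025,"own x",(p-c)@[.995,-.102,0])
```

```text
[0.4715 0.1715 0.01  ] [0.5575 0.1623 0.01  ] -6.1124151796699655
[ 0.4345 -0.1787  0.01  ] [ 0.5227 -0.188   0.01  ] -6.044706651968046
[ 0.4345 -0.1787  0.01  ] [0.4715 0.1715 0.01  ] 83.97868633760163
[ 0.5227 -0.188   0.01  ] [0.5575 0.1623 0.01  ] 84.32119812758803
ptr tip [ 0.4515 -0.1297  0.04  ] own y -0.10108853891684119 own x -0.030608301370564705
ptr [ 0.4636 -0.13    0.04  ] own y -0.1001221509662294 own x -0.01852515792318908
clipL [ 0.4669 -0.0751  0.04  ] own y -0.04519912997604655 own x -0.02090418997460051
clipR [ 0.4684 -0.0637  0.04  ] own y -0.033716786185247156 own x -0.020535760805001222
ridge [ 0.4567 -0.0684  0.037 ] own y -0.039558631468814796 own x -0.03165633229009701
ridge2 [ 0.4742 -0.0705  0.037 ] own y -0.039863472846624205 own x -0.014065353117928243
plate top edge [ 0.4683 -0.1301  0.098 ] own y -0.09978947985256806 own x -0.013825105850976094
lever [ 0.478  -0.0951  0.1   ] own y -0.06402657773902859 own x -0.007788361771364955
```

```bash
python3 -c "
from h import *
go([.4838,-.1144,.207],174.0)
go([.4838,-.1144,.131],174.0)"
```

```text
d [ 0.336 -0.413  0.007] r [ 0.     -0.0001  0.0013]
d [ 0.336 -0.413  0.387] r [ 0.     -0.0001  0.0013]
```

```bash
python3 -m pendant '[[0.336,-0.413,0.007,0,0,0.0013,-0.52],[0.336,-0.413,0.007,0,0,0.0013,-0.52],[0.336,-0.413,0.007,0,0,0.0013,-0.52],[0.336,-0.413,0.007,0,0,0.0013,-0.52],[0.336,-0.413,0.007,0,0,0.0013,-0.52]]'
python3 - <<'E'
from h import *
T=wpose();s=readout.read_state();print(s["opening"]*87);go([.4838,-.1144,.131],174)
im,d=capture("wrist");cv2.imwrite("pics/w4.png",im[...,::-1])
for t in ("length_mark","leg_pointer","lever","grip_plate"):print(t,look_for(t,"wrist")[:2])
for p in ([.482,-.1323,.098],[.4862,-.0905,.1]):print(proj(T,p))
E
```

```text
time_s: 9.65
position: [0.4849, -0.1151, 0.2074]
tcp_rot: [[-0.994, 0.106, 0.002], [0.106, 0.994, -0.0], [-0.002, -0.0, -1.0]]
force: [0.2, 0.8, -0.3]
opening: 0.771
grasp_force: 0.0
67.07878482872366
d [0.007 0.003 0.382] r [-0.0001  0.0006 -0.0005]
length_mark [{'extent': [368.3, 184.6, 385.2, 214.4], 'conf': 0.84}]
leg_pointer [{'extent': [228.3, 193.4, 487.8, 295.6], 'conf': 0.79}, {'extent': [368.0, 187.2, 384.7, 214.3], 'conf': 0.31}]
lever [{'extent': [304.3, 226.1, 356.9, 281.2], 'conf': 0.94}]
grip_plate [{'extent': [229.9, 196.0, 488.3, 297.6], 'conf': 0.62}]
[289.98773264 261.7142912 ]
[362.89402955 262.38333283]
```

View pics/w4.png

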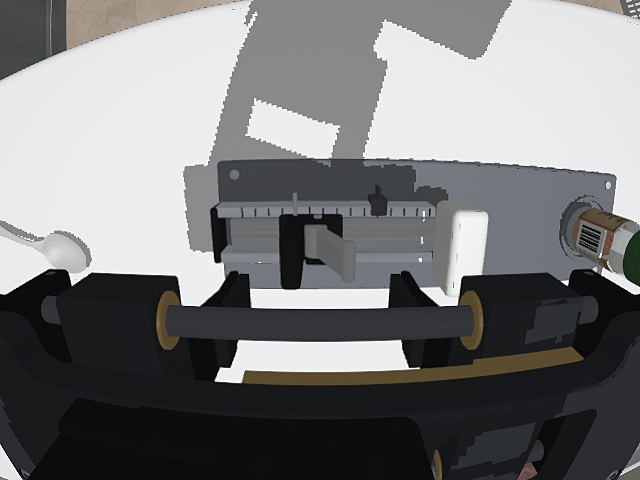

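```bash
python3 -m pendant '[[0,0,0.19,0,0,0,-0.52],[0.006,0.003,0.382,0,0,0,-0.52],[0.006,0.003,0.382,0,0,0,-0.52],[0.006,0.003,0.382,0,0,0,-0.52]]'
cat >> h.py <<'E'
C=np.array([.4948,-.0074,0]);YD=np.array([.1025,.9947,0])
def ownpix(T,u,v,z):
    return ((wplane(T,u,v,z)-C)@YD+.025)*1000
def snap(f):
    T=wpose();s=readout.read_state();im,d=capture("wrist");cv2.imwrite(f"pics/{f}.png",im[...,::-1]);np.save(f"{f}_T.npy",T)
    a=look_for("length_mark","wrist")[:1];b=look_for("lever","wrist")[:1]
    print("tcp own y",((s["position"]-C)@YD+.025)*1000,"w",s["opening"]*87,"F",s["force"],a,b)
    x0=int(proj(T,[*(C-.025*YD-.03*np.array([.995,-.1025,0])-.07*YD)[:2],.04])[0])
    cv2.imwrite(f"pics/{f}c.png",cv2.resize(im[110:250,x0-60:x0+130],None,fx=4,fy=4,interpolation=2)[...,::-1]);print("crop origin",x0-60,110)
E
python3 -c "
from h import *
snap('w5')"
```

```text
time_s: 10.3
position: [0.4828, -0.1143, 0.1304]
tcp_rot: [[-0.994, 0.105, -0.002], [0.105, 0.994, 0.001], [0.002, 0.001, -1.0]]
force: [0.3, -0.8, 0.4]
opening: 0.759
grasp_force: 0.0
tcp own y -82.52789269658447 w 66.0053396473997 F [ 0.2655182  -0.78986405  0.41062991] [{'extent': [386.7, 209.0, 408.3, 246.7], 'conf': 0.92}] [{'extent': [298.3, 267.0, 371.5, 358.9], 'conf': 0.66}]
crop origin 284 110
```

```bash
python3 -m pendant '[[0,0,0,0,0,0,-0.24],[0,0,0,0,0,0,-0.24],[0,0,0,0,0,0,-0.24]]' && python3 -m pendant '[[0,0.02,0,0,0,0,-0.24],[0,0.06,0,0,0,0,-0.24],[0,0.1,0,0,0,0,-0.24],[0,0.15,0,0,0,0,-0.24],[0,0.2,0,0,0,0,-0.24],[0,0.25,0,0,0,0,-0.24],[0,0.28,0,0,0,0,-0.24],[0,0.29,0,0,0,0,-0.24]]' && python3 -m pendant '[[0,0,0,0,0,0,-0.24],[0,0,0,0,0,0,-0.24]]'
python3 -c "
from h import *
snap('w6')"
```

```text
time_s: 10.75
position: [0.4831, -0.1149, 0.1315]
tcp_rot: [[-0.994, 0.106, 0.001], [0.106, 0.994, -0.001], [-0.002, -0.001, -1.0]]
force: [0.8, 0.3, -0.3]
opening: 0.636
grasp_force: 0.0
time_s: 11.55
position: [0.4889, -0.0573, 0.131]
tcp_rot: [[-0.995, 0.104, 0.0], [0.104, 0.995, -0.002], [-0.0, -0.002, -1.0]]
force: [-1.6, -6.1, 2.3]
opening: 0.623
grasp_force: 3.0
time_s: 11.75
position: [0.4891, -0.0574, 0.1309]
tcp_rot: [[-0.994, 0.105, 0.0], [0.105, 0.994, -0.001], [-0.001, -0.001, -1.0]]
force: [-0.5, -4.7, 2.2]
opening: 0.62
grasp_force: 2.1
tcp own y -25.279609816189602 w 53.93088650721349 F [-0.50779732 -4.71023313  2.19920577] [{'extent': [279.1, 209.5, 304.3, 247.1], 'conf': 0.87}] [{'extent': [292.7, 266.2, 361.8, 356.7], 'conf': 0.97}]
crop origin 173 110
```

View pics/w6c.png

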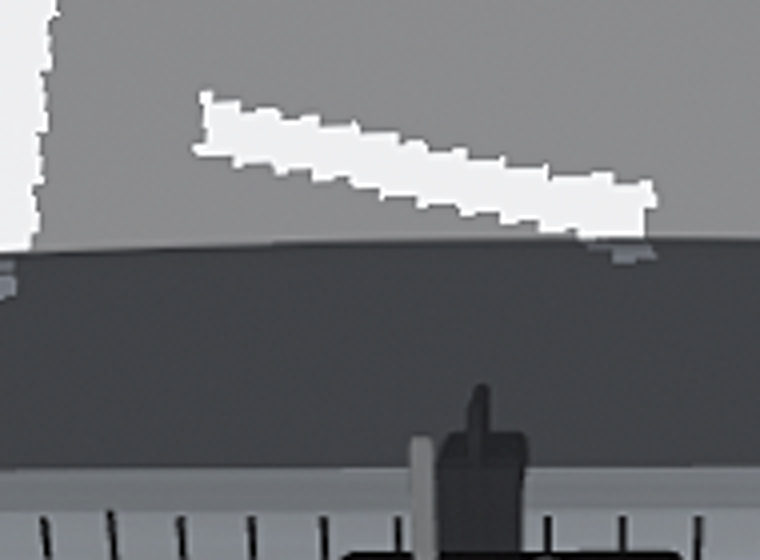

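Run:
```python
from h import *
T=np.load("w6_T.npy")
for n,u,v,z in(("ptr",423,440,.04),("ptr",424,550,.04),("clipL",440,450,.040),("clipR",526,450,.040),("ridge",482,395,.037),("ridge",482,460,.040)):
    print(n,ownpix(T,u/4+173,v/4+110,z))
# intensity profiles
im=cv2.cvtColor(cv2.imread("pics/w6.png"),cv2.COLOR_BGR2GRAY)
for v in (206,208,212,218,222,226,230,234,238,242):print(v,im[v,274:308])
```

```text
ptr -46.35384451508631
ptr -46.694872577572674
clipL -44.206365924427246
clipR -33.20907271300071
ridge -38.905750290889266
ridge -38.85125819965799
206 [68 67 66 67 66 67 68 66 67 67 66 66 67 68 66 66 68 64 45 37 45 60 67 68
 66 67 66 67 67 67 67 68 67 67]
208 [67 67 66 67 67 66 66 67 66 66 66 66 68 67 66 68 71 45 38 37 33 51 70 66
 67 67 67 66 68 67 65 67 66 66]
212 [66 66 66 67 66 66 66 67 66 66 66 67 66 67 68 58 43 43 42 38 32 53 69 69
 66 67 67 66 66 67 68 67 68 66]
218 [65 64 63 61 61 61 62 65 66 68 64 49 40 40 40 39 44 46 47 38 35 38 38 38
 37 38 37 38 37 42 63 69 67 66]
222 [ 69  92 120 118 117 117 113  83  60  45  34  37  36  39  39  35  44  44
  44  38  36  36  36  36  39  38  37  36  36  36  40  58  69  67]
226 [ 69  87 117 117 117 119 117  73  38  39  39  41  40  40  39  39  40  42
  43  40  38  39  40  40  40  41  40  41  39  31  50  67  73  71]
230 [112 105 114 117 117 118 118  84  52  43  44  44  45  45  45  43  45  45
  45  44  44  45  45  45  46  45  45  44  38  43 106 120 116 116]
234 [114 114 115 116 116 118 118  84  51  42  43  44  45  45  45  44  45  47
  45  45  45  44  46  44  45  45  45  44  36  66 110 119 117 115]
238 [129 125 112 116 116 118 119  84  51  41  43  45  47  43  44  43  45  43
  45  45  44  43  45  45  46  45  44  43  33  73 120 132 128 130]
242 [143 134 113 116 116 117 119  95  60  41  43  43  44  46  45  43  44  44
  45  44  44  44  43  45  45  45  44  43  34  75 127 138 136 140]
```

```bash
python3 -m pendant '[[0,0.012,0,0,0,0,-0.24],[0,0.024,0,0,0,0,-0.24],[0,0.033,0,0,0,0,-0.24],[0,0.033,0,0,0,0,-0.24],[0,0.033,0,0,0,0,-0.24]]'
cat > prof.py <<'E'
from h import *
import sys
snap(sys.argv[1]);T=wpose();im=cv2.cvtColor(cv2.imread(f"pics/{sys.argv[1]}.png"),cv2.COLOR_BGR2GRAY)
c=int(proj(T,[.4575,-.0705,.04])[0]);print("cols from",c-18)
for v in (204,208,212,216,220,224,228,232,238,244):print(v,im[v,c-18:c+18])
E
python3 prof.py w7
```

```text
time_s: 12.4
position: [0.4898, -0.0508, 0.1308]
tcp_rot: [[-0.994, 0.106, 0.0], [0.106, 0.994, -0.001], [-0.0, -0.001, -1.0]]
force: [-1.6, -4.5, 3.6]
opening: 0.618
grasp_force: 2.5
tcp own y -18.670989666932105 w 53.744487968343556 F [-1.63853041 -4.48879317  3.57604008] [{'extent': [267.3, 207.3, 290.5, 246.5], 'conf': 0.98}] [{'extent': [292.2, 266.5, 363.3, 356.6], 'conf': 0.84}]
crop origin 161 110
cols from 257
204 [68 67 67 66 66 67 67 66 67 66 67 66 66 67 66 66 66 67 67 66 66 66 67 67
 68 67 67 67 67 67 66 67 67 67 67 67]
208 [66 66 67 67 67 66 66 67 66 66 67 66 66 66 67 68 67 66 67 67 69 65 44 35
 37 33 53 70 67 67 67 67 66 67 67 67]
212 [66 66 68 67 67 66 67 67 66 68 68 67 67 65 67 67 67 67 68 68 45 44 43 38
 35 33 55 70 67 67 66 67 67 66 67 67]
216 [66 67 67 66 67 67 67 67 67 67 68 66 67 67 67 67 67 68 68 70 46 44 44 40
 35 36 50 65 69 69 69 69 69 68 68 67]
220 [ 66  66  67  67  66  67  67  67  67  67  66  67  66  68  64  51  30  48
  90 119 115 117 117 102  58  31  35  39  37  38  37  36  38  36  34  32]
224 [ 66  67  66  67  65  67  66  67  67  66  66  68  62  46  37  39  36  45
  83 121 118 117 118 113  64  31  38  38  39  38  39  41  38  38  34  32]
228 [116 116 116 116 116 116 116 115 118 120 106  56  39  45  44  46  42  50
  81 122 118 117 118 117  75  45  44  45  45  45  46  45  44  38  28  88]
232 [112 113 112 112 112 112 112 112 112 116 112  62  40  44  45  45  44  42
  67 123 119 116 119 118  77  43  43  44  45  46  45  44  41  30  93 113]
238 [128 131 132 131 131 129 128 127 127 129 138  71  36  44  44  44  44  40
  63 126 119 116 118 118  85  50  41  44  46  45  46  44  40  25 132 133]
244 [138 128  82  30  97 143 136 134 134 136 144  96  50  42  44  43  43  41
  57 112 121 117 117 117  95  59  40  43  45  46  44  45  40  28 108 135]
```

```bash
python3 -m pendant '[[0,0.003,0,0,0,0,-0.24],[0,-0.002,0,0,0,0,-0.194],[0,-0.002,0,0,0,0,-0.194],[0,-0.007,0,0,0,0,-0.148],[0,-0.007,0,0,0,0,-0.148],[0,-0.012,0,0,0,0,-0.102],[0,-0.017,0,0,0,0,-0.057],[0,-0.017,0,0,0,0,-0.057]]'
python3 prof.py w8 | grep -v "^2[0124][048]"
```

```text
time_s: 13.35
position: [0.4895, -0.0543, 0.1307]
tcp_rot: [[-0.994, 0.106, 0.0], [0.106, 0.994, -0.001], [-0.001, -0.001, -1.0]]
force: [-0.3, -6.5, 3.0]
opening: 0.535
grasp_force: 3.0
tcp own y -22.176611649402766 w 46.56319250364486 F [-0.28013389 -6.52302563  2.98877094] [{'extent': [273.8, 210.6, 300.0, 247.8], 'conf': 0.93}] [{'extent': [299.7, 263.2, 374.9, 356.5], 'conf': 0.86}]
crop origin 167 110
cols from 263
 66 68 68 66 67 67 67 67 67 67 66 67]
 39 36 41 68 68 67 66 66 66 67 67 66]
212 [67 67 67 66 67 66 68 66 66 67 67 67 66 67 67 67 67 67 67 68 59 44 44 42
 36 35 41 69 68 67 67 67 66 66 67 66]
216 [65 67 67 66 67 67 67 67 66 68 67 66 68 66 67 66 68 67 67 70 59 42 42 43
 38 34 29 70 69 68 68 68 69 69 68 67]
  28  71 107 118 116 117 112  62  30  36  36  38  37  37  35  36  36  37]
  31  80 111 119 118 117 114  81  31  37  39  38  40  39  39  37  35  34]
  38  81 112 119 118 117 114  86  36  44  46  47  45  46  44  40  29  57]
232 [111 113 112 111 111 112 111 113 112 113 117 107  32  44  45  45  46  45
  40  70 105 118 117 117 116 107  33  43  45  44  44  45  43  36  68 114]
238 [127 129 131 132 133 130 127 127 127 127 131 121  54  38  43  45  43  44
  42  61 102 120 117 116 117 109  33  43  45  45  45  46  43  33  78 138]
  43  45  95 120 118 117 118 114  46  43  44  45  45  45  42  35  75 135]
```

```bash
python3 -m pendant '[[0,-0.005,0,0,0,0,-0.011],[0,-0.005,0,0,0,0,-0.011],[0,-0.01,0,0,0,0,0.035],[0,-0.01,0,0,0,0,0.035],[0,-0.015,0,0,0,0,0.081],[0,-0.015,0,0,0,0,0.081],[0,-0.02,0,0,0,0,0.126],[0,-0.02,0,0,0,0,0.126]]'
python3 prof.py w9 | grep -A1 -E "tcp|cols|^2(24|32|38)"
```

```text
time_s: 14.3
position: [0.489, -0.0582, 0.1307]
tcp_rot: [[-0.994, 0.106, 0.0], [0.106, 0.994, -0.001], [-0.001, -0.0, -1.0]]
force: [-1.3, -6.0, 3.3]
opening: 0.443
grasp_force: 10.8
tcp own y -26.07327746372726 w 38.559247410601216 F [-1.29831489 -5.96311282  3.31548815] [{'extent': [281.2, 207.1, 304.4, 245.2], 'conf': 0.57}] [{'extent': [307.6, 265.0, 369.2, 358.3], 'conf': 0.83}]
crop origin 175 110
cols from 271
204 [67 66 66 66 66 67 66 66 67 66 67 67 67 66 67 66 66 67 66 66 66 67 68 67
--
224 [ 66  66  66  66  67  66  66  66  67  66  68  70  54  39  38  40  39  38
  30 115 119 117 118 117 103  69  32  38  39  39  41  40  38  36  37  57]
--
232 [112 111 112 111 112 112 111 112 113 116 103  65  40  44  46  44  44  44
  38  93 116 117 118 118 106  74  38  44  45  46  45  45  41  41  98 119]
238 [128 131 133 132 130 128 127 127 126 129 137  88  34  43  44  45  45  44
  38  69 117 120 118 116 115  90  35  45  45  46  45  43  39  47 111 133]
```

```bash
python3 -m pendant '[[0,-0.005,0,0,0,0,0.172],[0,-0.005,0,0,0,0,0.172],[0,-0.01,0,0,0,0,0.218],[0,-0.01,0,0,0,0,0.218],[0,-0.015,0,0,0,0,0.264],[0,-0.015,0,0,0,0,0.264],[0,-0.02,0,0,0,0,0.31],[0,-0.02,0,0,0,0,0.31]]'
python3 prof.py w10 | grep -A1 -E "tcp|cols|^2(24|32|38)"
```

```text
time_s: 15.25
position: [0.4886, -0.0621, 0.1307]
tcp_rot: [[-0.994, 0.106, 0.0], [0.106, 0.994, -0.001], [-0.001, -0.001, -1.0]]
force: [-0.8, -5.8, 4.4]
opening: 0.355
grasp_force: 8.5
tcp own y -30.08942650183833 w 30.895947499189337 F [-0.7503467  -5.83911325  4.35051196] [{'extent': [291.3, 205.4, 314.1, 247.9], 'conf': 0.67}] [{'extent': [315.9, 264.7, 358.2, 362.9], 'conf': 0.8}]
crop origin 182 110
cols from 279
204 [67 66 66 67 67 67 65 67 67 67 66 66 66 65 67 67 67 67 67 66 67 67 66 67
--
224 [ 66  68  67  66  66  67  67  66  67  65  69  68  43  38  38  39  39  35
  56  99 120 117 117 119 101  60  35  37  40  39  40  40  38  32  57  65]
--
232 [111 113 112 112 112 112 113 113 112 115  97  41  43  45  45  45  45  42
  50  84 121 118 117 118 115  71  38  45  45  45  45  44  37  64 113 115]
238 [131 132 133 131 128 127 127 128 127 128 108  40  42  45  44  44  43  42
  50  79 122 118 116 119 118  72  38  43  46  45  46  43  38  51 129 131]
```

```bash
python3 -m pendant '[[0,-0.005,0,0,0,0,0.356],[0,-0.005,0,0,0,0,0.356],[0,-0.01,0,0,0,0,0.4],[0,-0.012,0,0,0,0,0.45],[0,-0.012,0,0,0,0,1],[0,-0.012,0,0,0,0,1],[0,-0.012,0,0,0,0,1],[0,-0.012,0,0,0,0,1]]' && python3 -m pendant '[[0,0,0,0,0,0,1],[0,0,0,0,0,0,1],[0,0,0,0,0,0,1]]'
python3 prof.py w11 | grep -A1 -E "tcp|cols|^2(24|32|38)"
```

```text
time_s: 16.2
position: [0.4884, -0.0645, 0.1308]
tcp_rot: [[-0.994, 0.106, 0.0], [0.106, 0.994, -0.0], [-0.0, -0.0, -1.0]]
force: [-1.0, -5.9, 3.7]
opening: 0.295
grasp_force: 30.0
time_s: 16.5
position: [0.4884, -0.0644, 0.1307]
tcp_rot: [[-0.994, 0.106, 0.0], [0.106, 0.994, -0.0], [-0.0, -0.0, -1.0]]
force: [-0.2, -5.2, 3.4]
opening: 0.294
grasp_force: 30.0
tcp own y -32.38264230263235 w 25.586910279507215 F [-0.20209488 -5.18269057  3.38491447] [{'extent': [294.5, 209.8, 316.0, 246.8], 'conf': 0.56}] [{'extent': [320.5, 263.2, 353.9, 361.6], 'conf': 0.94}]
crop origin 186 110
cols from 283
204 [67 66 68 67 67 67 66 66 66 65 67 66 66 67 67 67 67 67 67 67 67 68 66 67
--
224 [ 66  65  66  67  66  66  66  65  67  66  68  64  49  36  38  39  39  38
  38  42 110 120 118 116 119 105  41  37  39  39  40  40  37  39  56  69]
--
232 [111 112 112 112 114 112 112 112 112 115 105  70  37  44  45  46  45  45
  41  46 109 119 116 118 120 106  45  41  45  46  44  43  39  59  98 118]
238 [130 132 133 131 128 127 128 127 128 131 117  76  37  45  44  44  44  45
  42  34 111 121 117 117 119 107  45  40  44  46  47  43  38  65 110 133]
```

```bash
python3 -c "
from rig import bot
print(bot.hand_in())"
```

```text
the job is handed in; nothing more can be done
None
```

The job is handed in: the jar was turned and let go with its tag about 2° off facing the reader, then the leg was pushed out to within about 0.3 mm of the mark. The lever was squeezed shut there (25.6 mm between the fingers, 30 N grip) and is still held; robot time was about 16.5 s of the 61 s, and the mug, shaker and jam jar were not approached.

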